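# Show the bearing ball to the up-looking camera

### The arm

A 6-joint arm with a two-finger parallel gripper is mounted at the origin on the work surface. World frame = base frame: x ahead of the robot, y to its left, z up, the work surface at z = 0. Lengths are in m, angles in degrees, forces in N, time in s.
With the tool pointing down it reaches from about 0.3 to 0.75 m from the base axis. Payload 8.5 kg.
Tool frame: the origin (TCP) lies on the centre line of the jaws, within the pads' length; the fingertips stand 19 mm ahead of it and the grasp point (between the pads) is the TCP (env.tcp_to_tips is the z of the fingertips in the tool frame, in m); z points along the fingers, y is the line along which they close (so a half turn about z gives the same grasp; the last joint's range is limited). The gripper opens to 85 mm and grips with 20 to 120 N. Pads are 22 mm wide; open, the fingers measure 114 mm over their backs; the gripper's body (76 mm by 85 mm) begins 54 mm behind the grasp point. The pads swing forward as they close: fully open they stand 13 mm farther back than shut.
Start: joints at [55.56, 21.807, 74.336, -0, 83.858, -12.336], TCP at [0.207, 0.51, 0.25] pointing down, gripper open.
Joint ranges: [-178.18, 178.18], [-50.72, 133.34], [12.68, 142.11], [-81.47, 261.47], [9.98, 163.14], [-165.26, 165.26]. Speed limits (degrees/s): [136.94, 136.94, 180, 180, 180, 180].

### API

Orientations are given as a 3x3 rotation matrix whose columns are the frame's x, y, z axes.
In Python, from rig import env gives the robot as it stands.
- The arm moves only by the tool servo_tool, never from a script. Its argument "steps" is a list of rows, each an object of numbers: "tx", "ty", "tz": the shift along the world's x, y, z in cm; "yaw": the turn about the world's z in degrees; "claw": the finger opening in cm, from 0 to 8.54. In form: [{"tx": .., "ty": .., "tz": .., "yaw": .., "claw": ..}, ...]. A call has 1 to 20 rows; each row shifts and turns the commanded pose from where the row before left it; what a row does not reach is not made up. A row lasts 1/10 s, in which the tool goes at most 50 mm and 8.59 degrees, less where a joint would pass 70% of its speed; a pose out of reach is approached as far as the arm can. A call with a gripper value outside its range is refused whole. The fingers move at their own pace and stop on an object; "newtons" is the grip in N (left out, the last holds). Time passes only in rows, so rows that do not move let the fingers close. It gives the time, the measured TCP pose, the force, the opening and the grip force at its end, in the units of the state.
- env.observe(): the state, without advancing time (a new reading comes with each control period).
- env.get_image(name): name is "scene" or "top" or "wrist"; returns (picture, depth): 384x512x3 uint8, red, green, blue; 384x512 float32, m along the optical axis (not along the pixel's ray), 0 where there is no reading.
- env.camera_model(name): a dict with "fovy" (degrees; the focal length in pixels is half the picture's height over the tangent of half this angle, whatever the lens; pixels are square), "cx", "cy" (the principal point, pixels), "T" (4x4, takes a point from camera to world coordinates). Camera axes: x right, y down, z forward; pixel columns grow to the right and rows downward; lengths in m; the calibration is good to about 2 mm. A picture is of the moment at which its call begins: read the wrist's pose just before it. camera_model takes no time and is no camera call; for the wrist camera it gives the pose at the moment of the call.
- env.close_job(): hands the job in; it is judged then, once.
The state is a dict: "time_s": time; "q": joint angles; "qvel": joint speeds; "joint_efforts": joint torques, N m; "position": TCP position; "tool_rot": TCP orientation; "ft_force": force on the tool from outside, world axes, zero at the start; "wrist_torque": the same for the moment, N m; "grip_width": finger opening in m; "gripper_force": force on a finger pad.
Only numpy, scipy, OpenCV 4.12 (cv2) and the standard library are available. Lean on these libraries where they do the work, as an engineer would, in place of code of your own. Each camera call takes 0.05 s, during which the arm holds its last target. There are 200 camera calls.

### The job

Lift the dust cap off the up-looking inspection camera and stand it, mouth down, on free bench beside it. Then pick up the sample tray by its upright grip and carry it level, so that the loose bearing ball never leaves its round pocket, and hold it still and level with the pocket centred over the camera's window and the tray's underside about 60 mm above the steel collar. Finish while still holding the tray there, touching nothing else with it; leave the screw bin, the bottle and the circuit-board stand where they are.

Things in the scene. Friction and masses are not known exactly. Their poses are not given: they have to be found in the camera images.
- camera: Up-looking inspection camera, fixed to the bench: grey box 120 x 120 x 60 mm high, with a steel collar (62 mm outside diameter, 10 mm high) around a round glass window in the middle of its top. Origin: centre of its underside; z up. The camera and the tray may be on either side of the robot (y positive or negative).
- camera_window (a point): Centre of the camera's window at the level of the collar's top edge, 70 mm above the bench.
- cap: Black plastic dust cap, 80 g: a round cup, mouth down, 76 mm outside and 70 mm inside diameter, 34 mm high, with an upright knob (18 mm diameter, 30 mm high) on its top: 64 mm high in all. It starts loosely around the collar, rim on the camera's box, 60 mm above the bench. Origin: centre of its mouth; z points up through the knob while it is mouth down.
- tray: Black tray, about 0.25 kg (varies): plate 160 (x) x 80 (y) x 12 mm with a round pocket at its +x end, an empty grey-floored rectangular recess (36 x 50 mm) at its -x end, both 3 mm deep, and an upright aluminium blade grip in the middle: 10 mm thick along x, 50 mm wide along y, top 82 mm above the underside. It balances about at the grip. Origin: centre of its underside; z up.
- tray_grip (a point): On the tray's blade grip, 15 mm below its top and 67 mm above the tray's underside, in the middle; a good place to pinch across the 10 mm thickness (along the tray's x).
- tray_pocket (a point): Axis of the tray's round pocket, 50 mm from the grip along the tray's +x, 19 mm above the underside (where the ball's centre is when the ball lies in the middle). The pocket is 40 mm in diameter and 3 mm deep with a flat floor.
- ball: Polished steel bearing ball, 20 mm in diameter, 33 g, lying loose in the tray's round pocket, free to roll in it; it climbs the rim if the tray tips by about 40 degrees or is jerked hard.
- ball_center (a point): Centre of the ball.
- screw_bin: Bystander: blue open parts bin 80 x 130 x 40 mm high. Origin: centre of its underside.
- cleaner: Bystander: white bottle, 44 mm in diameter, 100 mm high. Origin: centre of its underside.
- board_stand: Bystander: green circuit board (120 x 85 mm) on an aluminium stand, about 77 mm high, foot 130 x 90 mm. Origin: centre of its underside.

How it is judged:
By the outcome, as a careful person would: the job done as asked, in the order asked, and still so for the second after the job is handed in, while the arm keeps its last pose, push and grip.
It also fails if it takes over 61 s, if anything falls off the work surface, if the arm or the gripper's body presses on something with over 40 N, if the wrist force passes 120 N, or if a joint passes its speed limit or range.

## Working session

There is one attempt and no reset: what is moved stays moved. The work goes in short steps, Python scripts to look and compute and a tool call to move; the robot and the scene stay as the last step left them, time stands still between calls to the robot, and variables do not carry over. Pictures are saved under pics/ and viewed, at most 10 in all, crops included, and the job is handed in when it is done.

Besides the shell and the picture viewer there is one more tool, called after "Call:" by a JSON object that holds its "name" and its "arguments", one argument or row to a line. servo_tool: Moves the arm, as the interface text tells. Its arguments: {"type":"object","properties":{"steps":{"type":"array"},"newtons":{"type":"number"}},"required":["steps"]}

```bash
mkdir -p pics; cat > h.py <<'E'
import numpy as np, cv2
from rig import env
def snap(n):
    m=env.camera_model(n); im,d=env.get_image(n); return im,d,m
def cloud(d,m):
    h,w=d.shape; f=h/2/np.tan(np.radians(m["fovy"]/2))
    v,u=np.mgrid[:h,:w]
    P=np.stack([(u-m["cx"])/f*d,(v-m["cy"])/f*d,d,np.ones_like(d)],-1)@np.array(m["T"]).T
    return P[...,:3]
E
python3 - <<'E'
from h import *
ims=[]
for n in("top","scene"):
    im,d,m=snap(n); ims.append(im); np.savez(n+".npz",im=im,P=cloud(d,m),d=d)
    print(n,m["fovy"],m["cx"],m["cy"],np.round(m["T"],3).tolist())
cv2.imwrite("pics/top.png",ims[0][...,::-1]);cv2.imwrite("pics/scene.png",ims[1][...,::-1])
s=env.observe();print(s["time_s"],np.round(s["position"],4),np.round(s["tool_rot"],3).tolist(),s["grip_width"])
E
```

```text
top 43.578626826032185 254.8748711224678 197.68638696094308 [[0.01, -0.993, 0.114, 0.524], [-1.0, -0.012, -0.013, 0.023], [0.015, -0.114, -0.993, 0.981], [0.0, 0.0, 0.0, 1.0]]
scene 50.58236800879626 253.56036594344437 188.68052872311662 [[0.09, 0.821, -0.564, 1.184], [0.996, -0.08, 0.043, -0.014], [-0.01, -0.565, -0.825, 0.877], [0.0, 0.0, 0.0, 1.0]]
0.1 [0.2068 0.5094 0.2498] [[-0.927, 0.376, -0.001], [0.376, 0.927, -0.001], [0.0, -0.001, -1.0]] 0.08549073617748448
```

View pics/top.png

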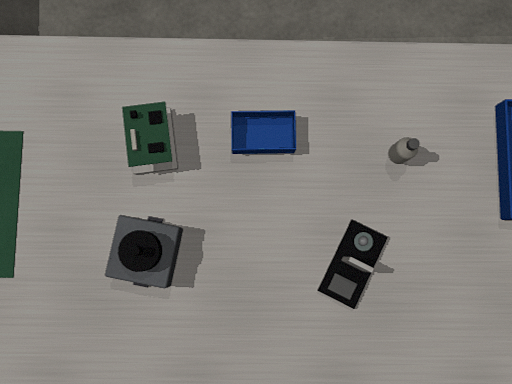

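View pics/scene.png

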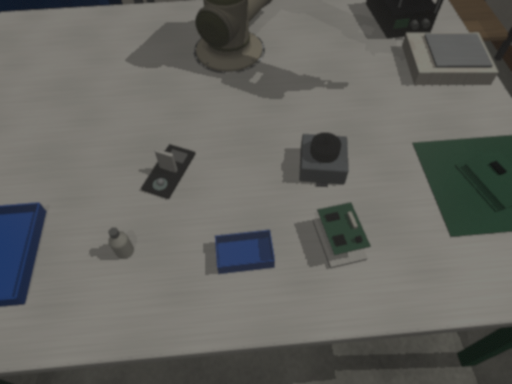

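The top view shows the camera with cap near pixel (140,252) and the tray at about (352,264). The tray's pocket with the ball is at (363,241), its recess at (342,286) and its blade at (357,264). The bin (264,132), bottle (404,150) and board stand (150,137) are well clear, and the scene view agrees.

```bash
python3 - <<'E'
import numpy as np,cv2
for n,(cr,tr) in {"top":((105,205,190,295),(310,215,395,315)),"scene":((290,120,360,195),(130,135,205,205))}.items():
    z=np.load(n+".npz");P=z["P"];g=z["im"].max(-1)
    def sub(r): return P[r[1]:r[3],r[0]:r[2]].reshape(-1,3),g[r[1]:r[3],r[0]:r[2]].ravel()
    p,_=sub(cr)
    print(n)
    for a,b in((.055,.065),(.088,.1),(.115,.135)):
        q=p[(p[:,2]>a)&(p[:,2]<b)]
        if len(q)>5:
            c,rd=cv2.minEnclosingCircle(q[:,:2].astype(np.float32)); rr=cv2.minAreaRect(q[:,:2].astype(np.float32)*1000)
            print(a,len(q),np.median(q,0).round(4),np.round(c,4),round(rd,4),np.round(np.array(rr[0]+rr[1]+(rr[2],)),1))
    p,gg=sub(tr)
    q=p[(p[:,2]>.006)&(p[:,2]<.016)&(gg<60)]
    rr=cv2.minAreaRect(q[:,:2].astype(np.float32)*1000);print("plate",len(q),np.round(np.array(rr[0]+rr[1]+(rr[2],)),1),np.median(q[:,2]))
    q=p[(p[:,2]>.05)&(p[:,2]<.1)]
    rr=cv2.minAreaRect(q[:,:2].astype(np.float32)*1000);print("blade",len(q),np.round(np.array(rr[0]+rr[1]+(rr[2],)),1),q[:,2].max())
    q=p[(p[:,2]>.019)&(p[:,2]<.035)&(gg>60)];print("ball?",len(q),q.mean(0).round(4))
E
```

```text
top
0.055 2506 [0.5218 0.2161 0.0598] [0.5255 0.2246] 0.0819 [525.4 225.1 119.9 119.5  79.3]
0.088 1259 [0.5264 0.2223 0.0939] [0.5261 0.2239] 0.0383 [526.1 224.   74.7  75.1   0.9]
0.115 87 [0.5265 0.2235 0.1235] [0.5257 0.2236] 0.0089 [525.7 224.   15.9  17.4   0.9]
plate 2215 [ 505.3 -187.5   80.8  159.2   64. ] 0.011454144250013454
blade 192 [ 504.7 -187.3   50.2   10.2   64.2] 0.0864575806118223
ball? 94 [ 0.5428 -0.1998  0.0261]
scene
0.055 965 [0.5549 0.2085 0.0601] [0.526  0.2238] 0.0828 [527.4 222.2 119.8 122.5  79.8]
0.088 496 [0.5341 0.2171 0.0941] [0.5267 0.2212] 0.0392 [527.3 221.5  74.4  74.7  65.5]
0.115 48 [0.5298 0.22   0.1235] [0.5278 0.2215] 0.0093 [528.4 221.2  17.2  15.7  82.4]
plate 869 [ 508.4 -190.2   80.7  157.7   63.4] 0.011812758403664247
blade 188 [ 506.8 -189.7   49.8   12.7   65.1] 0.08475045671985237
ball? 107 [ 0.5285 -0.1968  0.026 ]
```

Call:
{"name": "servo_tool", "arguments": {
  "steps": [
    {"tx":1,"ty":-0.9,"yaw":-3,"claw":5},
    {"tx":2.2,"ty":-2,"yaw":-6.5,"claw":5},
    {"tx":2.2,"ty":-2,"yaw":-6.5,"claw":5},
    {"tx":2.2,"ty":-2,"yaw":-6.5,"claw":5},
    {"tx":2.2,"ty":-2,"yaw":-6.5,"claw":5},
    {"tx":2.2,"ty":-2,"yaw":-6.5,"claw":5},
    {"tx":2.2,"ty":-2,"yaw":-6.5,"claw":5},
    {"tx":2.2,"ty":-2,"yaw":-6.5,"claw":5},
    {"tx":2.2,"ty":-2,"yaw":-6.5,"claw":5},
    {"tx":2.2,"ty":-2,"yaw":-6.5,"claw":5},
    {"tx":2.2,"ty":-2,"yaw":-6.5,"claw":5},
    {"tx":2.2,"ty":-2,"yaw":-6.5,"claw":5},
    {"tx":2.2,"ty":-2,"yaw":-6.5,"claw":5},
    {"tx":2.2,"ty":-2,"yaw":-6.5,"claw":5},
    {"tx":2.3,"ty":-1.7,"yaw":-6.5,"claw":5},
    {"tx":0,"ty":0,"claw":5},
    {"tz":0,"claw":5}
  ],
  "newtons": 40
}}

```text
invalid input at $.steps[0]: expected keys tx, ty, tz, yaw, claw
```

```bash
python3 - <<'E'
from h import *
s=env.observe();R=np.array(s["tool_rot"]);print(s["time_s"],np.round(s["position"],4),np.degrees(np.arctan2(R[1,1],R[0,1])),s["grip_width"],np.round(s["q"],1))
im,d,m=snap("wrist");P=cloud(d,m);print(np.round(m["T"],3).tolist())
cv2.imwrite("pics/w1.png",im[...,::-1])
for a,b in((.088,.1),(.115,.135)):
    k=(P[...,2]>a)&(P[...,2]<b)&(np.hypot(P[...,0]-.526,P[...,1]-.223)<.06);q=P[k]
    if len(q)>5: c,r=cv2.minEnclosingCircle(q[:,:2].astype(np.float32));print(a,len(q),np.round(c,4),r,np.median(q[:,2]))
E
```

```text
0.1 [0.2068 0.5094 0.2498] 67.89659188192974 0.08549073617748448 [ 55.6  21.8  74.4   0.   83.9 -12.3]
[[0.376, 0.89, 0.259, 0.141], [0.927, -0.361, -0.106, 0.537], [-0.001, 0.28, -0.96, 0.372], [0.0, 0.0, 0.0, 1.0]]
```

View pics/w1.png

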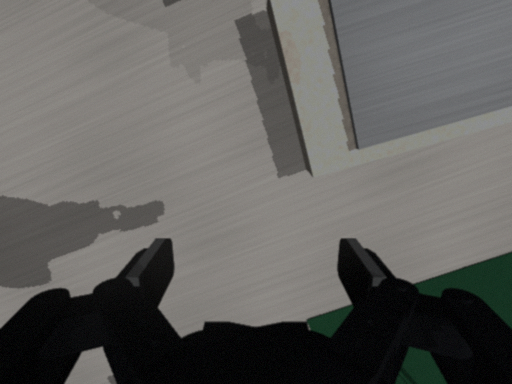

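The move was refused because every row needs all five keys, so the wrist view still shows only bench at the start pose, with fingertips at about (165,245) and (345,245). I'll resend it with full rows.

Call:
{"name": "servo_tool", "arguments": {
  "steps": [
    {"tx":1,"ty":-0.9,"tz":0,"yaw":-3,"claw":5},
    {"tx":2.2,"ty":-2,"tz":0,"yaw":-6.5,"claw":5},
    {"tx":2.2,"ty":-2,"tz":0,"yaw":-6.5,"claw":5},
    {"tx":2.2,"ty":-2,"tz":0,"yaw":-6.5,"claw":5},
    {"tx":2.2,"ty":-2,"tz":0,"yaw":-6.5,"claw":5},
    {"tx":2.2,"ty":-2,"tz":0,"yaw":-6.5,"claw":5},
    {"tx":2.2,"ty":-2,"tz":0,"yaw":-6.5,"claw":5},
    {"tx":2.2,"ty":-2,"tz":0,"yaw":-6.5,"claw":5},
    {"tx":2.2,"ty":-2,"tz":0,"yaw":-6.5,"claw":5},
    {"tx":2.2,"ty":-2,"tz":0,"yaw":-6.5,"claw":5},
    {"tx":2.2,"ty":-2,"tz":0,"yaw":-6.5,"claw":5},
    {"tx":2.2,"ty":-2,"tz":0,"yaw":-6.5,"claw":5},
    {"tx":2.2,"ty":-2,"tz":0,"yaw":-6.5,"claw":5},
    {"tx":2.2,"ty":-2,"tz":0,"yaw":-6.5,"claw":5},
    {"tx":2.3,"ty":-1.7,"tz":0,"yaw":-6.5,"claw":5},
    {"tx":0,"ty":0,"tz":0,"yaw":0,"claw":5},
    {"tx":0,"ty":0,"tz":0,"yaw":0,"claw":5}
  ],
  "newtons": 40
}}

```text
time_s: 1.85
position: [0.526, 0.2227, 0.25]
tool_rot: [[0.441, 0.897, -0.001], [0.897, -0.441, -0.0], [-0.0, -0.001, -1.0]]
ft_force: [0.2, 0.6, -0.6]
grip_width: 0.0502
gripper_force: 0.0
```

```bash
cat > w.py <<'E'
from h import *
s=env.observe();R=np.array(s["tool_rot"]);print(s["time_s"],np.round(s["position"],4),np.degrees(np.arctan2(R[1,1],R[0,1])),s["grip_width"],np.round(s["q"],1))
im,d,m=snap("wrist");P=cloud(d,m)
cv2.imwrite("pics/w2.png",im[...,::-1])
for a,b in((.055,.065),(.088,.1),(.115,.135)):
    k=(P[...,2]>a)&(P[...,2]<b)&(np.hypot(P[...,0]-.526,P[...,1]-.223)<.06);q=P[k]
    if len(q)>5: c,r=cv2.minEnclosingCircle(q[:,:2].astype(np.float32));print(a,len(q),np.round(c,4),r,np.median(q[:,2]))
E
python3 w.py
```

```text
1.85 [0.526  0.2227 0.25  ] -26.181002436093042 0.05018883951258704 [11.1 24.  70.9  0.  85.2 37.3]
0.055 4093 [0.526 0.223] 0.06004628166556358 0.05889739892885121
0.088 3684 [0.5264 0.2224] 0.038095422089099884 0.09293119696410976
0.115 304 [0.5264 0.2225] 0.008904913440346718 0.1227534079874415
```

View pics/w2.png

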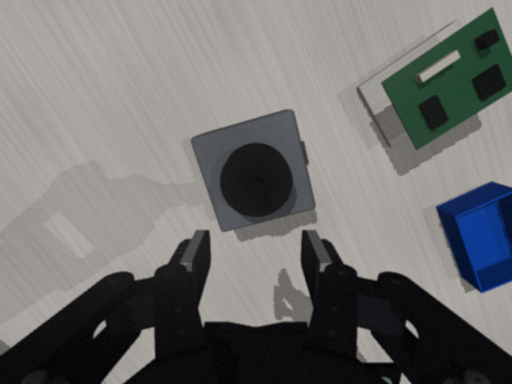

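The wrist view shows the cap centred near (256,180) on the camera box. It measures (0.5264, 0.2225), which matches the tool position, so I can descend and grip the knob.

Call:
{"name": "servo_tool", "arguments": {
  "steps": [
    {"tx":0,"ty":0,"tz":-1.5,"yaw":0,"claw":5},
    {"tx":0,"ty":0,"tz":-2.5,"yaw":0,"claw":5},
    {"tx":0,"ty":0,"tz":-2.5,"yaw":0,"claw":5},
    {"tx":0,"ty":0,"tz":-2.5,"yaw":0,"claw":5},
    {"tx":0,"ty":0,"tz":-2,"yaw":0,"claw":5},
    {"tx":0,"ty":0,"tz":-1.4,"yaw":0,"claw":5},
    {"tx":0,"ty":0,"tz":-1,"yaw":0,"claw":5},
    {"tx":0,"ty":0,"tz":0,"yaw":0,"claw":5},
    {"tx":0,"ty":0,"tz":0,"yaw":0,"claw":1},
    {"tx":0,"ty":0,"tz":0,"yaw":0,"claw":1},
    {"tx":0,"ty":0,"tz":0,"yaw":0,"claw":1},
    {"tx":0,"ty":0,"tz":0,"yaw":0,"claw":1},
    {"tx":0,"ty":0,"tz":0,"yaw":0,"claw":1},
    {"tx":0,"ty":0,"tz":0,"yaw":0,"claw":1}
  ],
  "newtons": 40
}}

```text
time_s: 3.3
position: [0.5263, 0.2237, 0.1173]
tool_rot: [[0.44, 0.898, 0.002], [0.898, -0.44, 0.001], [0.001, 0.001, -1.0]]
ft_force: [-0.3, 0.6, 6.6]
grip_width: 0.0167
gripper_force: 39.2
```

Call:
{"name": "servo_tool", "arguments": {
  "steps": [
    {"tx":0,"ty":0,"tz":0.5,"yaw":0,"claw":1},
    {"tx":0,"ty":0,"tz":1,"yaw":0,"claw":1},
    {"tx":0,"ty":0,"tz":1.5,"yaw":0,"claw":1},
    {"tx":0,"ty":0,"tz":1.5,"yaw":0,"claw":1},
    {"tx":0,"ty":0,"tz":1.5,"yaw":0,"claw":1},
    {"tx":0,"ty":-1,"tz":0,"yaw":0,"claw":1},
    {"tx":0,"ty":-2,"tz":0,"yaw":0,"claw":1},
    {"tx":-0.2,"ty":-2,"tz":0,"yaw":0,"claw":1},
    {"tx":-0.2,"ty":-2,"tz":0,"yaw":0,"claw":1},
    {"tx":-0.2,"ty":-2,"tz":0,"yaw":0,"claw":1},
    {"tx":-0.2,"ty":-2,"tz":0,"yaw":0,"claw":1},
    {"tx":-0.2,"ty":-2,"tz":0,"yaw":0,"claw":1},
    {"tx":0,"ty":-0.5,"tz":-1,"yaw":0,"claw":1},
    {"tx":0,"ty":0,"tz":-2,"yaw":0,"claw":1},
    {"tx":0,"ty":0,"tz":-2,"yaw":0,"claw":1},
    {"tx":0,"ty":0,"tz":-2,"yaw":0,"claw":1},
    {"tx":0,"ty":0,"tz":-2,"yaw":0,"claw":1},
    {"tx":0,"ty":0,"tz":-1.5,"yaw":0,"claw":1},
    {"tx":0,"ty":0,"tz":-0.5,"yaw":0,"claw":1},
    {"tx":0,"ty":0,"tz":0,"yaw":0,"claw":1}
  ]
}}

```text
time_s: 5.3
position: [0.5155, 0.0887, 0.0655]
tool_rot: [[0.44, 0.898, -0.002], [0.898, -0.44, 0.0], [-0.001, -0.002, -1.0]]
ft_force: [0.1, 0.1, -0.1]
grip_width: 0.0164
gripper_force: 39.1
```

Call:
{"name": "servo_tool", "arguments": {
  "steps": [
    {"tx":0,"ty":0,"tz":-0.4,"yaw":0,"claw":1},
    {"tx":0,"ty":0,"tz":-0.2,"yaw":0,"claw":1},
    {"tx":0,"ty":0,"tz":-0.1,"yaw":0,"claw":1},
    {"tx":0,"ty":0,"tz":-0.1,"yaw":0,"claw":1},
    {"tx":0,"ty":0,"tz":0,"yaw":0,"claw":1}
  ]
}}

```text
time_s: 5.8
position: [0.516, 0.0886, 0.0584]
tool_rot: [[0.44, 0.898, 0.0], [0.898, -0.44, -0.0], [0.0, 0.0, -1.0]]
ft_force: [-0.3, 0.7, -0.7]
grip_width: 0.0168
gripper_force: 39.1
```

Call:
{"name": "servo_tool", "arguments": {
  "steps": [
    {"tx":0,"ty":0,"tz":-0.1,"yaw":0,"claw":1},
    {"tx":0,"ty":0,"tz":0,"yaw":0,"claw":1},
    {"tx":0,"ty":0,"tz":0,"yaw":0,"claw":1}
  ]
}}

```text
time_s: 6.1
position: [0.516, 0.0886, 0.0573]
tool_rot: [[0.44, 0.898, 0.0], [0.898, -0.44, 0.0], [0.0, -0.0, -1.0]]
ft_force: [0.5, -0.7, -0.5]
grip_width: 0.0167
gripper_force: 39.1
```

Call:
{"name": "servo_tool", "arguments": {
  "steps": [
    {"tx":0,"ty":0,"tz":-0.1,"yaw":0,"claw":1},
    {"tx":0,"ty":0,"tz":0,"yaw":0,"claw":1},
    {"tx":0,"ty":0,"tz":0,"yaw":0,"claw":1}
  ]
}}

```text
time_s: 6.4
position: [0.516, 0.0885, 0.0572]
tool_rot: [[0.44, 0.898, 0.001], [0.898, -0.44, -0.0], [0.0, 0.001, -1.0]]
ft_force: [-2.7, -0.1, 9.7]
grip_width: 0.0168
gripper_force: 40.2
```

The cap is in contact with the bench. Next I release it, rise and go to the tray.

Call:
{"name": "servo_tool", "arguments": {
  "steps": [
    {"tx":0,"ty":0,"tz":0.05,"yaw":0,"claw":2.5},
    {"tx":0,"ty":0,"tz":0,"yaw":0,"claw":3.5},
    {"tx":0,"ty":0,"tz":0,"yaw":0,"claw":4.5},
    {"tx":0,"ty":0,"tz":0,"yaw":0,"claw":4.5},
    {"tx":0,"ty":0,"tz":0.5,"yaw":0,"claw":4.5},
    {"tx":0,"ty":0,"tz":1.5,"yaw":0,"claw":4.5},
    {"tx":0,"ty":0,"tz":3,"yaw":0,"claw":4.5},
    {"tx":0,"ty":0,"tz":4,"yaw":0,"claw":4.5},
    {"tx":0,"ty":-1,"tz":4,"yaw":0,"claw":4.5},
    {"tx":0,"ty":-2.5,"tz":4,"yaw":0,"claw":4.5},
    {"tx":-0.2,"ty":-3.5,"tz":0.5,"yaw":0,"claw":4.5},
    {"tx":-0.2,"ty":-3.5,"tz":0,"yaw":0,"claw":4.5},
    {"tx":-0.2,"ty":-3.5,"tz":0,"yaw":0,"claw":4.5},
    {"tx":-0.2,"ty":-3.5,"tz":0,"yaw":0,"claw":4.5},
    {"tx":-0.2,"ty":-3.5,"tz":0,"yaw":0,"claw":4.5},
    {"tx":0,"ty":-3.5,"tz":0,"yaw":0,"claw":4.5},
    {"tx":0,"ty":-2,"tz":0,"yaw":0,"claw":4.5},
    {"tx":0,"ty":-1.2,"tz":0,"yaw":0,"claw":4.5},
    {"tx":0,"ty":0,"tz":0,"yaw":0,"claw":4.5},
    {"tx":0,"ty":0,"tz":0,"yaw":0,"claw":4.5}
  ]
}}

```text
time_s: 8.4
position: [0.5059, -0.1876, 0.2319]
tool_rot: [[0.44, 0.898, -0.0], [0.898, -0.44, 0.0], [0.0, -0.0, -1.0]]
ft_force: [0.3, 0.2, 0.0]
grip_width: 0.0449
gripper_force: 0.0
```

```bash
cat > t.py <<'E'
from h import *
s=env.observe();R=np.array(s["tool_rot"]);print(s["time_s"],np.round(s["position"],4),np.degrees(np.arctan2(R[1,1],R[0,1])),s["grip_width"],np.round(s["q"],1))
im,d,m=snap("wrist");P=cloud(d,m);cv2.imwrite("pics/w3.png",im[...,::-1])
near=np.hypot(P[...,0]-.506,P[...,1]+.1885)<.11
g=im.max(-1)
for nm,a,b,mx in(("blade",.06,.095,255),("plate",.006,.016,60)):
    q=P[near&(P[...,2]>a)&(P[...,2]<b)&(g<=mx)]
    if len(q)<9: print(nm,len(q)); continue
    rr=cv2.minAreaRect(q[:,:2].astype(np.float32)*1000);print(nm,len(q),np.round(np.array(rr[0]+rr[1]+(rr[2],)),1),q[:,2].max())
im,d,m=snap("top");P=cloud(d,m);q=P[(P[...,2]>.028)&(P[...,2]<.04)&(np.hypot(P[...,0]-.516,P[...,1]-.0886)<.06)]
print("cap",len(q),cv2.minEnclosingCircle(q[:,:2].astype(np.float32)),np.median(q[:,2])) if len(q)>5 else print("no cap")
cv2.imwrite("pics/t2.png",im[...,::-1])
E
python3 t.py
```

```text
8.4 [ 0.5059 -0.1876  0.2319] -26.084542778317687 0.04493793131639746 [-32.9  21.6  77.9   0.   80.6  -6.9]
blade 461 [ 505.4 -189.    49.6    9.3   63.9] 0.08250948132933872
plate 5622 [ 505.5 -189.4   80.   158.5   64.1] 0.015021535340391634
cap 1105 ((0.5153699517250061, 0.08956972509622574), 0.037985462695360184) 0.033901544316608856
```

View pics/w3.png

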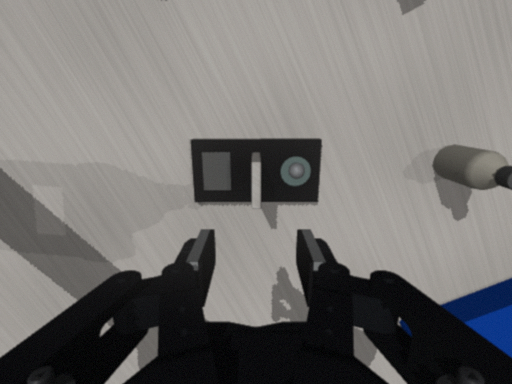

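View pics/t2.png

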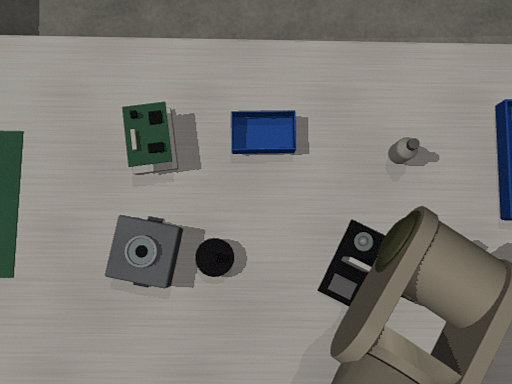

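The wrist view shows the tray square to the jaws, with the blade at (256,180) and the ball in its pocket at (295,171). The top view shows the cap standing mouth down at (215,258) and the window bare at (141,252). Next I descend and pinch the blade.

Call:
{"name": "servo_tool", "arguments": {
  "steps": [
    {"tx":-0.05,"ty":-0.14,"tz":-1,"yaw":0,"claw":4},
    {"tx":0,"ty":0,"tz":-2.5,"yaw":0,"claw":4},
    {"tx":0,"ty":0,"tz":-2.5,"yaw":0,"claw":4},
    {"tx":0,"ty":0,"tz":-2.5,"yaw":0,"claw":4},
    {"tx":0,"ty":0,"tz":-2.5,"yaw":0,"claw":4},
    {"tx":0,"ty":0,"tz":-2,"yaw":0,"claw":4},
    {"tx":0,"ty":0,"tz":-1.5,"yaw":0,"claw":4},
    {"tx":0,"ty":0,"tz":-1.2,"yaw":0,"claw":4},
    {"tx":0,"ty":0,"tz":-0.8,"yaw":0,"claw":4},
    {"tx":0,"ty":0,"tz":0,"yaw":0,"claw":3},
    {"tx":0,"ty":0,"tz":0,"yaw":0,"claw":2},
    {"tx":0,"ty":0,"tz":0,"yaw":0,"claw":1.5},
    {"tx":0,"ty":0,"tz":0,"yaw":0,"claw":1.2},
    {"tx":0,"ty":0,"tz":0,"yaw":0,"claw":1},
    {"tx":0,"ty":0,"tz":0,"yaw":0,"claw":0.6},
    {"tx":0,"ty":0,"tz":0,"yaw":0,"claw":0.3},
    {"tx":0,"ty":0,"tz":0,"yaw":0,"claw":0.3},
    {"tx":0,"ty":0,"tz":0,"yaw":0,"claw":0.3}
  ],
  "newtons": 60
}}

```text
time_s: 10.3
position: [0.5055, -0.1899, 0.0673]
tool_rot: [[0.44, 0.898, 0.0], [0.898, -0.44, -0.0], [-0.0, 0.0, -1.0]]
ft_force: [-1.6, 0.4, 6.8]
grip_width: 0.0095
gripper_force: 59.2
```

Call:
{"name": "servo_tool", "arguments": {
  "steps": [
    {"tx":0,"ty":0,"tz":0.2,"yaw":0,"claw":0.3},
    {"tx":0,"ty":0,"tz":0.4,"yaw":0,"claw":0.3},
    {"tx":0,"ty":0,"tz":0.6,"yaw":0,"claw":0.3},
    {"tx":0,"ty":0,"tz":0.9,"yaw":0,"claw":0.3},
    {"tx":0,"ty":0,"tz":1.1,"yaw":0,"claw":0.3},
    {"tx":0,"ty":0,"tz":1.1,"yaw":0,"claw":0.3},
    {"tx":0,"ty":0,"tz":1.1,"yaw":0,"claw":0.3},
    {"tx":0,"ty":0,"tz":1.1,"yaw":0,"claw":0.3},
    {"tx":0,"ty":0,"tz":1.1,"yaw":0,"claw":0.3},
    {"tx":0,"ty":0,"tz":1.1,"yaw":0,"claw":0.3},
    {"tx":0,"ty":0,"tz":1.1,"yaw":0,"claw":0.3},
    {"tx":0,"ty":0,"tz":1.1,"yaw":0,"claw":0.3},
    {"tx":0,"ty":0,"tz":0.9,"yaw":0,"claw":0.3},
    {"tx":0,"ty":0,"tz":0.7,"yaw":0,"claw":0.3},
    {"tx":0,"ty":0,"tz":0.5,"yaw":0,"claw":0.3},
    {"tx":0,"ty":0,"tz":0.3,"yaw":0,"claw":0.3},
    {"tx":0,"ty":0,"tz":0,"yaw":0,"claw":0.3},
    {"tx":0,"ty":0,"tz":0,"yaw":0,"claw":0.3}
  ]
}}

```text
time_s: 12.1
position: [0.5053, -0.1898, 0.1995]
tool_rot: [[0.44, 0.898, -0.001], [0.898, -0.44, 0.0], [0.0, -0.001, -1.0]]
ft_force: [0.0, 0.1, -2.6]
grip_width: 0.0093
gripper_force: 58.3
```

```bash
cat > c.py <<'E'
from h import *
import sys
s=env.observe();p=np.array(s["position"]);R=np.array(s["tool_rot"]);print(s["time_s"],p.round(4),np.degrees(np.arctan2(R[1,1],R[0,1])),s["grip_width"],np.round(s["ft_force"],1),np.round(s["wrist_torque"],2))
y=R[:2,1];y=y/np.hypot(*y)
for n in ("wrist","top","scene"):
    im,d,m=snap(n);P=cloud(d,m);cv2.imwrite(f"pics/{n}_{sys.argv[1]}.png",im[...,::-1])
    L=np.stack([(P[...,:2]-p[:2])@y,(P[...,:2]-p[:2])@np.array([-y[1],y[0]]),P[...,2]-p[2]+.067],-1)
    k=(abs(L[...,0])<.09)&(abs(L[...,1])<.05)&(L[...,2]>.0)&(L[...,2]<.02)&(d>0)&(im.max(-1)<60)
    q=L[k]
    if len(q)<200: print(n,len(q));continue
    A=np.c_[q[:,:2],np.ones(len(q))]
    for _ in range(4):
        c=np.linalg.lstsq(A,q[:,2],rcond=None)[0];r=q[:,2]-A@c;j=abs(r)<.002;A,q=A[j],q[j]
    rr=cv2.minAreaRect(q[:,:2].astype(np.float32)*1000)
    print(n,len(q),"tilt deg",np.degrees(c[:2]).round(2),"top z",round(c[2]+p[2]-.067,4),np.round(np.array(rr[0]+rr[1]+(rr[2],)),1))
    k=(abs(L[...,0]-.05)<.025)&(abs(L[...,1])<.025)&(L[...,2]>.018)&(L[...,2]<.035)&(d>0)
    print(" ball",k.sum(),L[k].mean(0).round(4))
E
python3 c.py a
```

```text
12.1 [ 0.5053 -0.1898  0.1995] -26.10548617993035 0.009325978531871839 [ 0.   0.1 -2.6] [-0.    0.05  0.02]
wrist 14991 tilt deg [-0.05  0.11] top z 0.143 [ -0.2   0.3 159.4  80.6   0.2]
 ball 694 [0.0482 0.0054 0.0241]
top 1126 tilt deg [-0.1  0.5] top z 0.1433 [ -1.4  22.2  40.2 157.9  89.5]
 ball 25 [0.0484 0.0123 0.0223]
scene 758 tilt deg [-0.26 -0.49] top z 0.1439 [  1.9   1.7  78.3 160.6  89.6]
 ball 49 [0.0535 0.0054 0.0246]
```

View pics/wrist_a.png

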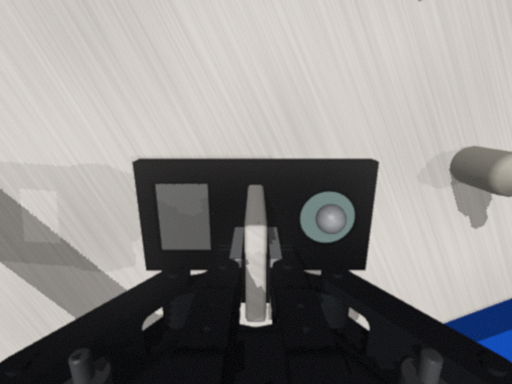

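The wrist view shows the tray held level with the ball in its pocket at (330,218). Now I carry it gently in two halves.

Call:
{"name": "servo_tool", "arguments": {
  "steps": [
    {"tx":0,"ty":0.2,"tz":0,"yaw":0,"claw":0.3},
    {"tx":0,"ty":0.4,"tz":0,"yaw":0,"claw":0.3},
    {"tx":0,"ty":0.6,"tz":0,"yaw":0,"claw":0.3},
    {"tx":0,"ty":0.8,"tz":0,"yaw":0,"claw":0.3},
    {"tx":0,"ty":1.0,"tz":0,"yaw":0,"claw":0.3},
    {"tx":0,"ty":1.3,"tz":0,"yaw":0,"claw":0.3},
    {"tx":-0.15,"ty":1.6,"tz":0,"yaw":0,"claw":0.3},
    {"tx":-0.15,"ty":1.7,"tz":0,"yaw":0,"claw":0.3},
    {"tx":-0.15,"ty":1.7,"tz":0,"yaw":0,"claw":0.3},
    {"tx":-0.15,"ty":1.7,"tz":0,"yaw":0,"claw":0.3},
    {"tx":-0.15,"ty":1.7,"tz":0,"yaw":0,"claw":0.3},
    {"tx":-0.15,"ty":1.7,"tz":0,"yaw":0,"claw":0.3},
    {"tx":-0.15,"ty":1.6,"tz":0,"yaw":0,"claw":0.3},
    {"tx":-0.15,"ty":1.5,"tz":0,"yaw":0,"claw":0.3},
    {"tx":0,"ty":1.3,"tz":0,"yaw":0,"claw":0.3},
    {"tx":0,"ty":1.0,"tz":0,"yaw":0,"claw":0.3},
    {"tx":0,"ty":0.8,"tz":0,"yaw":0,"claw":0.3},
    {"tx":0,"ty":0.6,"tz":0,"yaw":0,"claw":0.3},
    {"tx":0,"ty":0.4,"tz":0,"yaw":0,"claw":0.3},
    {"tx":0,"ty":0.2,"tz":0,"yaw":0,"claw":0.3}
  ]
}}

```text
time_s: 14.25
position: [0.4935, 0.0283, 0.1998]
tool_rot: [[0.44, 0.898, -0.0], [0.898, -0.44, -0.0], [-0.0, -0.0, -1.0]]
ft_force: [-0.1, 0.3, -2.3]
grip_width: 0.009
gripper_force: 58.3
```

Call:
{"name": "servo_tool", "arguments": {
  "steps": [
    {"tx":0,"ty":0.2,"tz":0,"yaw":0,"claw":0.3},
    {"tx":0,"ty":0.4,"tz":0,"yaw":0,"claw":0.3},
    {"tx":0,"ty":0.6,"tz":0,"yaw":0,"claw":0.3},
    {"tx":0,"ty":0.8,"tz":0,"yaw":0,"claw":0.3},
    {"tx":0,"ty":1.0,"tz":0,"yaw":0,"claw":0.3},
    {"tx":0,"ty":1.3,"tz":0,"yaw":0,"claw":0.3},
    {"tx":-0.15,"ty":1.6,"tz":0,"yaw":0,"claw":0.3},
    {"tx":-0.15,"ty":1.7,"tz":0,"yaw":0,"claw":0.3},
    {"tx":-0.15,"ty":1.7,"tz":0,"yaw":0,"claw":0.3},
    {"tx":-0.15,"ty":1.7,"tz":0,"yaw":0,"claw":0.3},
    {"tx":-0.15,"ty":1.7,"tz":0,"yaw":0,"claw":0.3},
    {"tx":-0.15,"ty":1.7,"tz":0,"yaw":0,"claw":0.3},
    {"tx":-0.15,"ty":1.6,"tz":0,"yaw":0,"claw":0.3},
    {"tx":-0.15,"ty":1.5,"tz":0,"yaw":0,"claw":0.3},
    {"tx":0,"ty":1.3,"tz":0,"yaw":0,"claw":0.3},
    {"tx":0,"ty":1.0,"tz":0,"yaw":0,"claw":0.3},
    {"tx":0,"ty":0.7,"tz":0,"yaw":0,"claw":0.3},
    {"tx":0,"ty":0.5,"tz":0,"yaw":0,"claw":0.3},
    {"tx":0,"ty":0.3,"tz":0,"yaw":0,"claw":0.3},
    {"tx":0,"ty":0.2,"tz":0,"yaw":0,"claw":0.3}
  ]
}}

```text
time_s: 16.25
position: [0.4815, 0.2432, 0.1998]
tool_rot: [[0.44, 0.898, -0.0], [0.898, -0.44, -0.0], [-0.0, -0.0, -1.0]]
ft_force: [-0.4, 0.1, -1.1]
grip_width: 0.0093
gripper_force: 58.4
```

Call:
{"name": "servo_tool", "arguments": {
  "steps": [
    {"tx":0,"ty":0,"tz":0,"yaw":0,"claw":0.3},
    {"tx":0,"ty":0,"tz":0,"yaw":0,"claw":0.3},
    {"tx":0,"ty":0,"tz":0,"yaw":0,"claw":0.3},
    {"tx":0,"ty":0,"tz":0,"yaw":0,"claw":0.3}
  ]
}}

```text
time_s: 16.65
position: [0.4815, 0.243, 0.1998]
tool_rot: [[0.44, 0.898, -0.0], [0.898, -0.44, -0.0], [-0.0, -0.0, -1.0]]
ft_force: [-0.5, 0.3, -1.8]
grip_width: 0.0092
gripper_force: 58.4
```

```bash
python3 c.py b; python3 - <<'E'
import numpy as np
from h import *
s=env.observe();R=np.array(s["tool_rot"]);print("pocket",(np.array(s["position"])+.05*R[:,1]).round(4), "want .5263 .2230")
# window centre from earlier bare top view: collar ring, cast to z=.07
im=cv2.imread("pics/t2.png");m=env.camera_model("top");g=cv2.cvtColor(im,6)[215:290,105:175]
f=192/np.tan(np.radians(m["fovy"]/2));T=np.array(m["T"])
k=(g>100).astype(np.uint8);n,l,st,ce=cv2.connectedComponentsWithStats(k)
for i in range(1,n):
    if st[i,4]<150 or st[i,2]>45: continue
    u,v=st[i,0]+(st[i,2]-1)/2+105,st[i,1]+(st[i,3]-1)/2+215
    r=T[:3,:3]@[(u-m["cx"])/f,(v-m["cy"])/f,1];print(st[i],(T[:3,3]+r*(.07-T[2,3])/r[2]).round(4))
E
```

```text
16.65 [0.4815 0.243  0.1998] -26.120749371750883 0.00924521598866271 [-0.5  0.3 -1.8] [ 0.04  0.04 -0.  ]
wrist 14967 tilt deg [-0.02  0.05] top z 0.1434 [1.000e-01 4.000e-01 1.597e+02 8.050e+01 3.000e-01]
 ball 694 [0.0483 0.0048 0.0241]
top 1342 tilt deg [-0.17  0.36] top z 0.1444 [  2.5   1.  153.3  79.8   0.4]
 ball 111 [0.0494 0.0029 0.0253]
scene 569 tilt deg [-0.41 -0.06] top z 0.1446 [  5.7   0.2 157.6  76.8   0.7]
 ball 46 [0.054  0.0026 0.0246]
pocket [0.5264 0.2211 0.1998] want .5263 .2230
[  0   0  15  58 423] [0.5385 0.2784 0.07  ]
[ 19  20  33  32 575] [0.5259 0.2254 0.07  ]
```

View pics/scene_b.png

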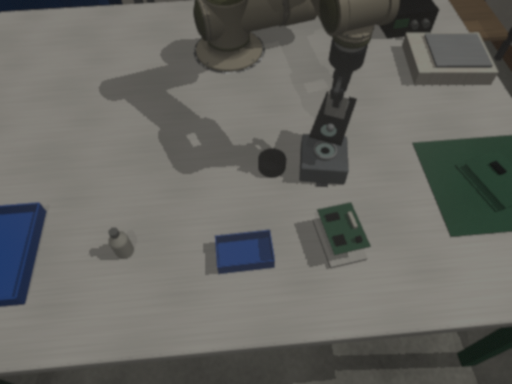

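View pics/wrist_b.png

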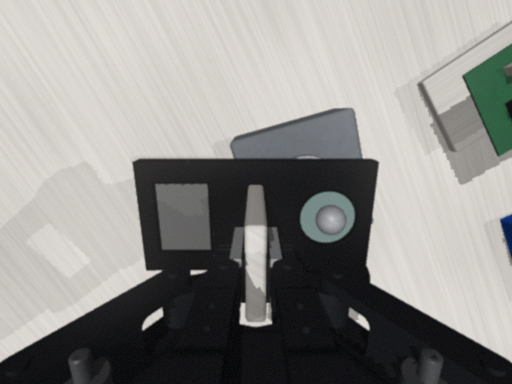

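The scene view shows the tray's pocket near (329,131) above the collar at (326,151), and the cap standing clear at (272,162). The wrist view shows the ball still in its pocket at (331,219). As a last check, I find the window in the scene view relative to the cap, whose position I know.

```bash
python3 - <<'E'
from h import *
im,d,m=snap("scene");P=cloud(d,m)
c=(P[...,2]>.03)&(P[...,2]<.037)&(np.hypot(P[...,0]-.516,P[...,1]-.0886)<.055)
print("cap",np.round(cv2.minEnclosingCircle(P[c][:,:2].astype(np.float32))[0],4))
k=(P[...,2]>.0665)&(P[...,2]<.075)&(np.hypot(P[...,0]-.526,P[...,1]-.2235)<.045)
c,r=cv2.minEnclosingCircle(P[k][:,:2].astype(np.float32));print("collar",k.sum(),np.round(c,4),r)
k=(P[...,2]>.055)&(P[...,2]<.0645)&(np.hypot(P[...,0]-.526,P[...,1]-.2235)<.095)
print("box",cv2.minAreaRect(P[k][:,:2].astype(np.float32)*1000))
E
```

```text
cap [0.5171 0.0867]
collar 144 [0.5271 0.2227] 0.03144172206521034
box ((528.0265502929688, 222.29200744628906), (120.52889251708984, 120.63504791259766), 80.18363189697266)
```

Both bias-corrected views put the window at about (0.526, 0.2245), so I shift +3 mm in y and lower 2 mm.

Call:
{"name": "servo_tool", "arguments": {
  "steps": [
    {"tx":0,"ty":0.1,"tz":-0.05,"yaw":0,"claw":0.3},
    {"tx":0,"ty":0.1,"tz":-0.1,"yaw":0,"claw":0.3},
    {"tx":0,"ty":0.1,"tz":-0.05,"yaw":0,"claw":0.3},
    {"tx":0,"ty":0,"tz":0,"yaw":0,"claw":0.3},
    {"tx":0,"ty":0,"tz":0,"yaw":0,"claw":0.3},
    {"tx":0,"ty":0,"tz":0,"yaw":0,"claw":0.3},
    {"tx":0,"ty":0,"tz":0,"yaw":0,"claw":0.3},
    {"tx":0,"ty":0,"tz":0,"yaw":0,"claw":0.3},
    {"tx":0,"ty":0,"tz":0,"yaw":0,"claw":0.3},
    {"tx":0,"ty":0,"tz":0,"yaw":0,"claw":0.3}
  ]
}}

```text
time_s: 17.85
position: [0.4814, 0.2462, 0.1978]
tool_rot: [[0.44, 0.898, -0.0], [0.898, -0.44, -0.0], [-0.0, -0.0, -1.0]]
ft_force: [-0.3, 0.1, -2.8]
grip_width: 0.0092
gripper_force: 58.4
```

```bash
python3 c.py c; python3 - <<'E'
from h import *
s=env.observe();R=np.array(s["tool_rot"]);p=(np.array(s["position"])+.05*R[:,1]);print("pocket",p.round(4),np.round(s["qvel"],2))
if abs(p[0]-.5262)<.002 and abs(p[1]-.2244)<.002: print(env.close_job())
E
```

```text
17.85 [0.4814 0.2462 0.1978] -26.104856853776734 0.009159484967083955 [-0.3  0.1 -2.8] [ 0.02 -0.01 -0.04]
wrist 14925 tilt deg [-0.02  0.06] top z 0.1414 [ -0.    0.5 159.6  80.3   0.2]
 ball 695 [0.0483 0.0048 0.0241]
top 1329 tilt deg [-0.14  0.33] top z 0.1423 [  1.1   0.8 155.5  79.5   0.3]
 ball 109 [0.0493 0.0029 0.0249]
scene 574 tilt deg [-0.71 -0.09] top z 0.1427 [  4.3   0.5  76.5 157.7  89.9]
 ball 47 [0.0542 0.0024 0.025 ]
pocket [0.5263 0.2242 0.1978] [-0.02 -0.09  0.03  0.02 -0.11  0.03]
the job is handed in; nothing more can be done
None
```

I handed the job in at about 18 s: the cap stands mouth down beside the camera, and the arm is holding the tray level and still, ball in its pocket, pocket within about 1 mm of the window centre by my measurements and underside about 60 mm above the collar.

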